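Clamp a carton in the packing jig

TASK

Push the small cardboard box along the wooden jig with a fingertip until it is fully home against the end stop; then flip the clamp lever behind it over past its centre, so that it snaps down onto the box and holds it there. Only push: do not lift the box off the jig or tip it over, and leave the other things on the desk and on the jig where they are.

Things in the scene. Friction and masses are not known exactly. Their poses are not given: they have to be found in the camera images.
- jig: Fixed plywood packing jig. Origin: underside, on the channel's centre line. x runs along the channel to the end stop (away from the robot), y left, z up. Base board 245 x 150 x 12 mm (x -120 to +125 mm), top at z = 12 mm. Two guide rails 12 mm wide at y = +-64 mm, tops at z = 28 mm, x from -110 to +60 mm, leave a channel 116 mm wide.
- stop_face (a point): Centre of the end stop's face, which looks to -x of the jig: jig frame x = 60, y = 0, z = 40 mm. The stop block is 100 mm wide, 18 mm thick, up to z = 69 mm. Behind it a steel bracket 27 mm wide (x 75 to 101 mm, up to z = 102 mm) carries the lever's pivot.
- parcel_center (a point): Centre of the loose plain cardboard box, 74 mm (along the channel, its x) x 106 mm (across) x 59 mm high, 0.18 to 0.35 kg, standing on the jig's base board between the rails, 35 to 65 mm short of the stop. Fully home its centre is at x = 23 mm in the jig's frame, z = 41.5 mm. Pushing force about 1 to 4 N.
- lever_pivot (a point): Pivot axis of the clamp lever (axis along the jig's y), at x = 85, y = 0, z = 91 mm in the jig's frame.
- lever_grip (a point): Point on the lever's centre line in its black grip, 90 mm from the pivot. The lever is a straight arm 117 mm long from the pivot: a flat steel bar 14 x 6 mm, from 58 mm on a round black grip 17 mm thick. A rubber-footed spindle stands out 20 mm from its closing side, 47 mm from the pivot, and presses on the box.
- clamp_lever (a joint): Lever angle, rad. 0: open, leaning 0.5 back from upright, away from the box; it swings over towards the robot (jig -x) and down. 2.07: level, its foot on the box; 2.25: end stop, with no box beneath. An over-centre spring holds it open below 0.7 and throws it shut above 0.7 by itself in about a second. Pushing it over takes about 2 N at the grip.
- rubber_eraser: Bystander: eraser 20 x 45 x 11 mm lying on the jig's base board behind the stop, on the right. Origin: centre of underside.
- stick: Bystander: memory stick 17 x 52 x 8 mm lying on the base board behind the stop, on the left. Origin: centre of underside.
- pen: Bystander: black pen 142 mm long, 10 mm thick, lying on the desk to the right of the jig. Origin: centre of underside.
- desk_stapler: Bystander: stapler 131 x 38 x 43 mm on the desk to the right. Origin: centre of underside.
- glass_mug: Bystander: glass mug, 75 mm across, 85 mm high, at the right. Origin: centre of underside.
- key_bunch: Bystander: bunch of keys 104 x 115 x 8 mm, lying on the desk at the right front. Origin: centre of underside.

How it is judged:
On the way, in this order (a step that is already met when the one before it is completed fails the run):
1. the box is home against the end stop while the lever is still open (x of parcel_center in the frame of jig above 0.018 m and value of joint clamp_lever below 0.4 rad), for 0.1 s.
2. the lever has snapped over and its foot presses on the box (value of joint clamp_lever above 1.95 rad and contact force between clamp_lever and parcel above 1 N), for 0.2 s.
At the end, for the whole second after the job is handed in: The box stands flat on the base board within 5 mm of fully home against the end stop, at rest, and the lever is in its closed position (1.95 to 2.17 rad), pressing on the box by itself with more than 1 N (all of step 2 and x of parcel_center in the frame of jig above 0.018 m and z of parcel_center in the frame of jig between 0.037 and 0.046 m and angle between parcel_center's own z axis and vertical below 0.06 rad and value of joint clamp_lever below 2.17 rad and linear speed of parcel below 0.02 m/s); the robot touches nothing.
It fails at once if the box is lifted more than 15 mm (z of parcel_center in the frame of jig above 0.0565 m).
It fails at once if the box is tipped by more than 0.3 rad (angle between parcel_center's own z axis and vertical above 0.3 rad).
It fails at once if a bystander is moved more than 25 mm (distance of any of rubber_eraser, stick, pen, desk_stapler, glass_mug, key_bunch from where it was at the start of the episode above 0.025 m).
It also fails if it takes over 48 s, if anything falls off the work surface, if the arm or the gripper's body presses on something with over 40 N, if the wrist force passes 120 N, or if a joint passes its speed limit or range.

ROBOT

A 6-joint arm with a two-finger parallel gripper is mounted at the origin on a cart in front of the work surface, level with it; the furniture and walls round the work are solid. World frame = base frame: x ahead of the robot, y to its left, z up, the work surface at z = 0. Lengths are in m, angles in rad, forces in N, time in s.
With the tool pointing down it reaches from about 0.35 to 0.85 m from the base axis. Payload 8.1 kg.
Tool frame: the origin (TCP) lies at the very end of the fingers, on their centre line; the grasp point (between the pads) lies 19 mm behind it; z points along the fingers, y is the direction in which the jaws open and shut (so a half turn about z gives the same grasp; the last joint's range is limited). The gripper opens to 93 mm and grips with 3 to 60 N. Pads are 15 mm wide; open, the fingers measure 128 mm over their backs; the gripper's body (75 mm by 188 mm) begins 65 mm behind the grasp point.
Start: joints at [1.244, 0.13, 1.488, -0, 1.523, -0.085], TCP at [0.144, 0.583, 0.219] pointing down, gripper open.
Joint ranges: [-2.96, 2.96], [-0.89, 2.26], [0.02, 2.5], [-1.34, 4.48], [0, 2.73], [-2.66, 2.66]. Speed limits (rad/s): [2.39, 2.39, 2.79, 3.14, 3.14, 3.14].

INTERFACE

Orientations are given as a rotation vector (axis times angle).
In Python, from plant import * gives the robot as it stands.
- The arm moves only by the tool apply_moves, never from a script. Its argument "commands" is one flat list of numbers, 7 for each row, row after row: the shift along the world's x, y, z in cm, then the turn, a rotation vector about the world's x, y, z in rad, then the finger opening in cm, from 0 to 9.3. A call has 1 to 8 rows; each row shifts and turns the pose as measured when the row begins; what a row does not reach is not made up. A row lasts 1/8 s, in which the tool goes at most 62.5 mm and 10.7 degrees, less where a joint would pass 70% of its speed; a pose out of reach is approached as far as the arm can. A call with a gripper value outside its range is refused whole. The fingers move at their own pace and stop on an object; "squeeze" is the grip in N (left out, the last holds). Time passes only in rows, so rows that do not move let the fingers close. It gives the time, the measured TCP pose, the force and the opening at its end, in the units of the state.
- read_state(): the state, without advancing time (a new reading comes with each control period).
- read_camera(name): name is "scene" or "top" or "wrist"; returns (picture, depth): 420x560x3 uint8, blue, green, red; 420x560 float32, m along the optical axis (not along the pixel's ray), 0 where there is no reading.
- camera_model(name): a dict with "intrinsics" (3x3 intrinsics, pixels), "R" (3x3) and "t" (3): a world point X has camera coordinates R X + t. Camera axes: x right, y down, z forward; pixel columns grow to the right and rows downward; lengths in m; the calibration is good to about 2 mm. A picture is of the moment at which its call begins: read the wrist's pose just before it. camera_model takes no time and is no camera call; for the wrist camera it gives the pose at the moment of the call.
- close_job(): hands the job in, once; it reports no verdict.
Trained networks look in the newest picture that a camera, given by its name, has taken for a name from the list of things; names that differ only in an ending like _2 or _b are one class to them, and where a whole thing is asked for, a point or a joint stands for the part that bears it (a point fixed in the world has none). Each returns a list of dicts, best first, with "conf" (0 to 1); they miss things now and then, are a little off and sometimes report something else, mostly with a low value. They report only what shows in the picture. A call takes as long as a camera call.
- find_in(query, camera): "point" ([x, y, z] in m, in the coordinates of the camera as it stood for that picture, good to about 4 mm: the middle of the surface that is visible of it).
- cut_out(query, camera): "mask" (420x560 bool, what is visible of it).
- spot_point(query, camera): "point" ([x, y, z] in m, in the coordinates of the camera as it stood for that picture, good to about 4 mm: a listed point, or the origin of a listed thing).
The state is a dict: "t": time; "q": joint angles; "dq": joint speeds; "joint_torque": joint torques, N m; "tool_pos": TCP position; "orientation": TCP orientation; "force": force on the tool from outside, world axes, zero at the start; "wrist_torque": the same for the moment, N m; "opening": finger opening in m.
Only numpy, scipy, OpenCV 4.12 (cv2) and the standard library are available. Lean on these libraries where they do the work, as an engineer would, in place of code of your own. Each camera call takes 0.05 s, during which the arm holds its last target. There are 200 camera calls.

## Working session

There is one attempt and no reset: what is moved stays moved. The work goes in short steps, Python scripts to look and compute and a tool call to move; the robot and the scene stay as the last step left them, time stands still between calls to the robot, and variables do not carry over. Pictures are saved under pics/ and viewed, about 8 in all and at most 12, crops included, and the job is handed in when it is done.

Besides the shell and the picture viewer there is one more tool, called after "Call:" as name(argument=value, ...), one argument or row to a line, values as JSON. apply_moves: Moves the arm, as the interface text tells. Its arguments: {"type":"object","properties":{"commands":{"type":"array"},"squeeze":{"type":"number"}},"required":["commands"]}

```bash
mkdir -p pics; cat > h.py <<'E'
from plant import *
import numpy as np, cv2
def w(cam,p):
    m=camera_model(cam); return np.array(m["R"]).T@(np.array(p)-np.array(m["t"]))
E
python3 - <<'E'
from h import *
s=read_state(); print(s["t"],s["tool_pos"],s["orientation"],s["opening"])
ims=[]
for c in ["scene","top"]:
    im,d=read_camera(c); ims.append(im)
    for q in ["jig","stop_face","parcel_center","lever_pivot","lever_grip","desk_stapler","glass_mug","pen"]:
        r=spot_point(q,c)[:2]
        print(c,q,[(round(x["conf"],2),w(c,x["point"]).round(3).tolist()) for x in r])
cv2.imwrite("pics/a.png",ims[0]);cv2.imwrite("pics/b.png",ims[1])
E
```

```text
0.0 [0.14345445 0.58198999 0.21757891] [-3.78815305e-01 -3.11824156e+00  2.90384058e-03] 0.09343309052473435
scene jig [(0.59, [0.513, -0.136, -0.001])]
scene stop_face [(0.56, [0.575, -0.148, 0.034]), (0.24, [0.335, -0.418, -0.003])]
scene parcel_center [(0.76, [0.496, -0.133, 0.037])]
scene lever_pivot [(0.84, [0.598, -0.151, 0.091]), (0.31, [0.578, -0.146, 0.039])]
scene lever_grip [(0.52, [0.643, -0.155, 0.171])]
scene desk_stapler [(0.73, [0.641, -0.155, 0.172]), (0.66, [0.472, -0.497, -0.0])]
scene glass_mug [(0.6, [0.511, -0.136, -0.001]), (0.59, [0.593, -0.528, 0.0])]
scene pen [(0.62, [0.468, -0.232, 0.002])]
top jig [(0.87, [0.518, -0.134, 0.001])]
top stop_face [(0.89, [0.58, -0.149, 0.039])]
top parcel_center [(0.6, [0.493, -0.129, 0.042]), (0.56, [0.475, -0.504, -0.001])]
top lever_pivot [(0.76, [0.604, -0.153, 0.093]), (0.51, [0.594, -0.53, 0.002])]
top lever_grip [(0.68, [0.647, -0.159, 0.167]), (0.64, [0.592, -0.532, -0.0])]
top desk_stapler [(0.92, [0.479, -0.502, 0.001])]
top glass_mug [(0.86, [0.593, -0.532, 0.002])]
top pen [(0.63, [0.471, -0.23, 0.002])]
```

View pics/a.png

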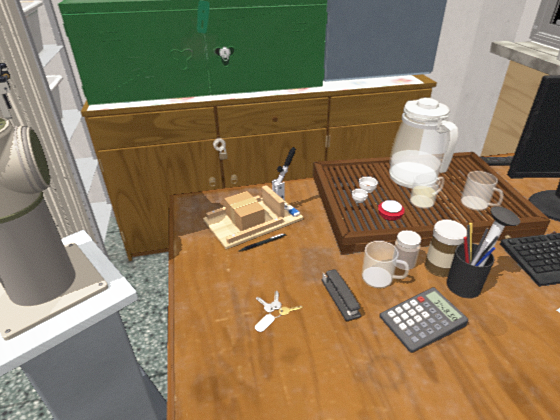

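View pics/b.png

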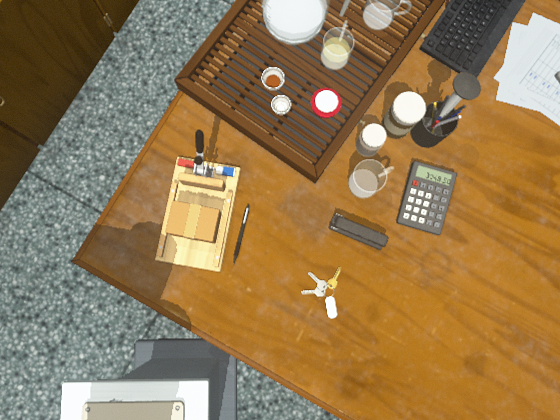

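The top view shows the jig at about (200,215), the box at (193,222), the lever standing open at (200,145) and the pen right of the jig at (242,233). The points the networks gave agree with the jig's dimensions. Next I refine the yaw and box pose from the depth image.

```bash
cat >> h.py <<'E'
def cloud(cam,d):
    m=camera_model(cam);K=np.array(m["intrinsics"]);v,u=np.nonzero(d>0);z=d[v,u]
    P=np.c_[(u-K[0,2])*z/K[0,0],(v-K[1,2])*z/K[1,1],z]
    return (P-np.array(m["t"]))@np.array(m["R"])
E
python3 - <<'E'
from h import *
im,d=read_camera("top");P=cloud("top",d)
a=-0.19;o=np.array([.516,-.135])
q=(P[:,:2]-o)@np.array([[np.cos(a),-np.sin(a)],[np.sin(a),np.cos(a)]])
def rect(n,s):
    r=cv2.minAreaRect(P[s][:,:2].astype(np.float32));print(n,s.sum(),np.round(r[0],3),np.round(r[1],3),r[2], np.median(P[s][:,2]))
inr=(abs(q[:,0])<.15)&(abs(q[:,1])<.09)
rect("board",inr&(P[:,2]>.007)&(P[:,2]<.035)&(q[:,0]<.12))
rect("box",(abs(q[:,1])<.08)&(q[:,0]<.04)&(q[:,0]>-.1)&(P[:,2]>.062)&(P[:,2]<.08))
rect("stop",(abs(q[:,1])<.08)&(q[:,0]<.08)&(q[:,0]>.045)&(P[:,2]>.06)&(P[:,2]<.076))
rect("lever",(abs(q[:,1])<.03)&(q[:,0]>.1)&(q[:,0]<.17)&(P[:,2]>.13))
E
```

```text
board 4340 [ 0.519 -0.128] [0.162 0.237] 79.3089828491211 0.012920200808766581
box 1616 [ 0.496 -0.13 ] [0.105 0.074] 78.03077697753906 0.06980917969718145
stop 380 [ 0.586 -0.146] [0.101 0.018] 79.5020523071289 0.06843015929449064
lever 217 [ 0.638 -0.156] [0.016 0.046] 78.21588134765625 0.17037195222331614
```

Call:
apply_moves(
  commands=[4,-4.5,0,0,0,0.05,0,4,-4.5,0,0,0,0,0,4,-4.5,0,0,0,0,0,4,-4.5,0,0,0,0,0,4,-4.5,0,0,0,0,0,4,-4.5,0,0,0,0,0,0.5,-6,0,0,0,0,0,0.5,-6,0,0,0,0,0],
)

```text
t: 1.95
tool_pos: [0.3984, 0.1833, 0.2189]
orientation: [0.286, 3.126, 0.003]
force: [0.9, -0.2, 0.5]
opening: 0.0177
```

Call:
apply_moves(
  commands=[0.5,-6,0,0,0,0,0,0.5,-6,0,0,0,0,0,0.5,-6,0,0,0,0,0,0.5,-6,-4,0,0,0,0,0.5,-5,-4,0,0,0,0,0.2,-1,-4,0,0,0,0,0,0,-3,0,0,0,0,0,0,0,0,0,0,0],
)

```text
t: 2.95
tool_pos: [0.4246, -0.1198, 0.0761]
orientation: [0.297, 3.114, 0.001]
force: [-0.4, 0.9, 0.6]
opening: 0.0007
```

Call:
apply_moves(
  commands=[0,0.4,-2,0,0,0,0,0,0,-1.6,0,0,0,0,1.0,-0.19,0,0,0,0,0,1.0,-0.19,0,0,0,0,0,1.0,-0.19,0,0,0,0,0,1.0,-0.19,0,0,0,0,0],
)

```text
t: 3.7
tool_pos: [0.4718, -0.125, 0.0459]
orientation: [0.293, 3.106, -0.003]
force: [-0.5, 0.3, -1.1]
opening: 0.0003
```

Call:
apply_moves(
  commands=[0.7,-0.13,-0.3,0,0,0,0,0.6,-0.11,-0.2,0,0,0,0,0.3,-0.06,0,0,0,0,0],
)

```text
t: 4.08
tool_pos: [0.4892, -0.1283, 0.0408]
orientation: [0.293, 3.107, -0.003]
force: [-2.4, 0.6, 1.4]
opening: 0.0002
```

```bash
cat > chk.py <<'E'
from h import *
im,d=read_camera("top");P=cloud("top",d)
a=-0.188;o=np.array([.518,-.133])
q=(P[:,:2]-o)@np.array([[np.cos(a),-np.sin(a)],[np.sin(a),np.cos(a)]])
s=(abs(q[:,1])<.05)&(abs(q[:,0])<.15)&(P[:,2]>.06)&(P[:,2]<.078)
print(np.histogram(q[s,0],np.arange(-.08,.1,.005)))
for c in ["top","scene"]:
    if c=="scene": im,_=read_camera(c)
    for n in ["parcel_center","lever_grip"]:
        for x in spot_point(n,c)[:2]:
            p=w(c,x["point"]);v=(p[:2]-o)@np.array([[np.cos(a),-np.sin(a)],[np.sin(a),np.cos(a)]])
            print(c,n,round(x["conf"],2),v.round(3),p[2].round(3))
    cv2.imwrite(f"pics/{c}_{read_state()['t']:.2f}.png",cv2.resize(im[130:290,120:320] if c=="top" else im[120:270,170:340],None,fx=3,fy=3))
s=read_state();print(s["t"],s["force"],s["tool_pos"])
E
python3 chk.py; ls pics
```

```text
(array([ 0,  0,  0,  0,  0,  0,  0,  0,  0,  0,  0,  0, 17, 16, 19,  3,  0,
        0, 31, 31, 32, 33, 36, 33, 32, 32, 20,  0, 39, 42, 84, 71,  5,  1,
        3]), array([-8.0000000e-02, -7.5000000e-02, -7.0000000e-02, -6.5000000e-02,
       -6.0000000e-02, -5.5000000e-02, -5.0000000e-02, -4.5000000e-02,
       -4.0000000e-02, -3.5000000e-02, -3.0000000e-02, -2.5000000e-02,
       -2.0000000e-02, -1.5000000e-02, -1.0000000e-02, -5.0000000e-03,
        6.9388939e-17,  5.0000000e-03,  1.0000000e-02,  1.5000000e-02,
        2.0000000e-02,  2.5000000e-02,  3.0000000e-02,  3.5000000e-02,
        4.0000000e-02,  4.5000000e-02,  5.0000000e-02,  5.5000000e-02,
        6.0000000e-02,  6.5000000e-02,  7.0000000e-02,  7.5000000e-02,
        8.0000000e-02,  8.5000000e-02,  9.0000000e-02,  9.5000000e-02]))
top parcel_center 0.82 [ 0.015 -0.001] 0.042
top lever_grip 0.89 [ 0.13  -0.001] 0.169
scene parcel_center 0.6 [ 0.016 -0.006] 0.037
scene lever_grip 0.49 [0.126 0.002] 0.169
scene lever_grip 0.38 [ 0.108 -0.042] 0.01
4.375 [-0.25292907  0.87764036  0.87564502] [ 0.48922609 -0.12834066  0.04116041]
a.png
b.png
scene_4.38.png
top_4.22.png
```

Call:
apply_moves(
  commands=[0.4,-0.08,0,0,0,0,0,0.4,-0.08,0,0,0,0,0,0.3,-0.06,0,0,0,0,0],
)

```text
t: 4.75
tool_pos: [0.4964, -0.1298, 0.0405]
orientation: [0.294, 3.115, -0.002]
force: [-24.6, 4.2, 18.8]
opening: 0.0004
```

Call:
apply_moves(
  commands=[-1.0,0.19,0,0,0,0,0,-2.0,0.38,0,0,0,0,0,-0.5,0.1,3,0,0,0,0,0,0,5.5,0,0,0,0,0,0,5.5,0,0,0,0,0,0,5.5,0,0,0,0,0,0,5.5,0,0,0,0,0,0,3,0,0,0,0],
)

```text
t: 5.75
tool_pos: [0.4569, -0.1214, 0.3261]
orientation: [0.294, 3.117, -0.0]
force: [0.6, -0.4, -0.0]
opening: 0.0003
```

```bash
python3 chk.py|tail -6; ls pics
```

```text
top parcel_center 0.56 [-0.027 -0.105] -0.002
top lever_grip 0.67 [ 0.13  -0.005] 0.171
scene parcel_center 0.96 [ 0.022 -0.005] 0.035
scene lever_grip 0.67 [ 0.025 -0.006] 0.037
scene lever_grip 0.55 [0.124 0.001] 0.171
6.05 [ 0.18755499 -0.08530096  0.45845622] [ 0.45549574 -0.12091596  0.32059718]
a.png
b.png
scene_4.38.png
scene_6.05.png
top_4.22.png
top_5.90.png
```

Call:
apply_moves(
  commands=[6,-1.15,0,0,0,0,0,6,-1.15,0,0,0,0,0,6,-1.15,0,0,0,0,0,6,-1.15,0,0,0,0,0,1.2,-0.3,0,0,0,0,0,0,0,0,0,0,0,0],
)

```text
t: 6.8
tool_pos: [0.7098, -0.1695, 0.302]
orientation: [-0.294, -3.11, -0.01]
force: [-0.4, -1.1, 0.4]
opening: 0.0005
```

```bash
python3 chk.py; ls -t pics|head -2; cp pics/scene_6.9*.png pics/c.png; cp pics/top_6.6*.png pics/d.png
```

```text
(array([  0,   0,   0,   0,   0,   0,   0,   0,   0,   0,   0,   0,   0,
        54, 106, 107, 104, 106, 105, 103, 108, 102, 100, 105, 102, 105,
       101, 103, 101,  97, 100,  73,   6,   2,   4]), array([-8.0000000e-02, -7.5000000e-02, -7.0000000e-02, -6.5000000e-02,
       -6.0000000e-02, -5.5000000e-02, -5.0000000e-02, -4.5000000e-02,
       -4.0000000e-02, -3.5000000e-02, -3.0000000e-02, -2.5000000e-02,
       -2.0000000e-02, -1.5000000e-02, -1.0000000e-02, -5.0000000e-03,
        6.9388939e-17,  5.0000000e-03,  1.0000000e-02,  1.5000000e-02,
        2.0000000e-02,  2.5000000e-02,  3.0000000e-02,  3.5000000e-02,
        4.0000000e-02,  4.5000000e-02,  5.0000000e-02,  5.5000000e-02,
        6.0000000e-02,  6.5000000e-02,  7.0000000e-02,  7.5000000e-02,
        8.0000000e-02,  8.5000000e-02,  9.0000000e-02,  9.5000000e-02]))
top lever_grip 0.91 [0.127 0.   ] 0.173
scene parcel_center 0.64 [ 0.025 -0.005] 0.038
scene parcel_center 0.5 [-0.004 -0.006] -0.002
scene lever_grip 0.57 [0.126 0.002] 0.171
scene lever_grip 0.23 [-0.03  -0.106] 0.003
7.1 [ 0.4056138   0.22136218 -0.65838861] [ 0.70919932 -0.16948459  0.30723755]
scene_7.10.png
top_6.95.pngcp: cannot stat 'pics/scene_6.9*.png': No such file or directory
cp: cannot stat 'pics/top_6.6*.png': No such file or directory
```

The depth profile shows no gap between box and stop, so the box is home and the lever is still open. I go down behind the lever.

Call:
apply_moves(
  commands=[0,0,-5,0,0,0,0,0,0,-5,0,0,0,0,0,0,-4.5,0,0,0,0,0,0,0,0,0,0,0],
)

```text
t: 7.6
tool_pos: [0.7084, -0.1695, 0.1671]
orientation: [0.297, 3.127, 0.004]
force: [-0.8, -0.4, -0.3]
opening: 0.0002
```

Call:
apply_moves(
  commands=[-2,0.38,-1,0,0,0,0,-2,0.38,0,0,0,0,0,-2,0.38,0,0,0,0,0,-2,0.38,0,0,0,0,0,-1.5,0.3,0,0,0,0,0],
)

```text
t: 8.22
tool_pos: [0.6195, -0.1535, 0.1787]
orientation: [0.294, 3.099, -0.005]
force: [0.4, 0.3, -1.1]
opening: 0.0007
```

Call:
apply_moves(
  commands=[-1.5,0.28,-1,0,0,0,0,-1.5,0.28,-0.5,0,0,0,0,0,0,0,0,0,0,0],
)

```text
t: 8.6
tool_pos: [0.5933, -0.1493, 0.1774]
orientation: [0.292, 3.08, -0.012]
force: [0.2, 0.3, 0.4]
opening: 0.0006
```

```bash
python3 chk.py|tail -6; cp $(ls -t pics/scene*|head -1) pics/c.png
```

```text
top lever_grip 0.49 [ 0.051 -0.002] 0.171
scene parcel_center 0.93 [ 0.023 -0.007] 0.038
scene parcel_center 0.19 [-0.003 -0.005] -0.001
scene lever_grip 0.6 [0.018 0.   ] 0.155
scene lever_grip 0.34 [ 0.018 -0.364] 0.001
8.9 [ 0.25214984  0.45524772 -0.46971784] [ 0.59308784 -0.14909215  0.17417258]
```

View pics/c.png

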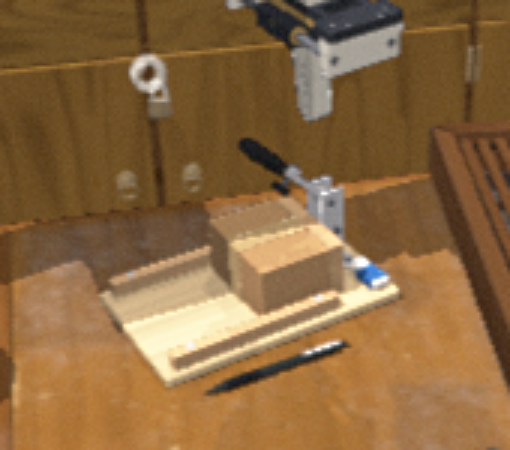

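The lever (grip at about (262,153) in the crop) is past centre and swinging down on its own, clear of the fingers; the box is against the stop. I back away upwards and let it close.

Call:
apply_moves(
  commands=[1,-0.2,3,0,0,0,0,0,0,5,0,0,0,0,3,2,3,0,0,0,0,2,5,0,0,0,0,0,0,5,0,0,0,0,0,0,5,0,0,0,0,0,0,5,0,0,0,0,0,0,0,0,0,0,0,0],
)

```text
t: 9.9
tool_pos: [0.6544, 0.075, 0.284]
orientation: [0.298, 3.09, -0.008]
force: [0.0, -0.3, 0.8]
opening: 0.0006
```

```bash
python3 chk.py|tail -6; cp $(ls -t pics/scene*|head -1) pics/e.png
```

```text
top lever_grip 0.84 [0. 0.] 0.089
top lever_grip 0.54 [ 0.108 -0.042] 0.012
scene parcel_center 0.68 [ 0.022 -0.004] 0.037
scene parcel_center 0.29 [-0.126 -0.316] -0.001
scene lever_grip 0.5 [-0.005  0.002] 0.089
10.2 [-0.04850301  0.90050947  0.3732346 ] [0.65467884 0.06959239 0.28431579]
```

View pics/e.png

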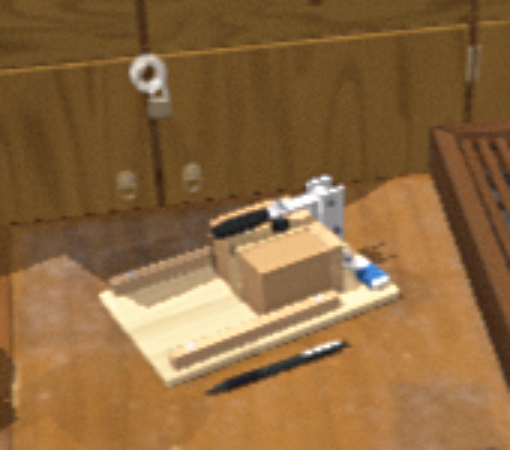

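The lever lies level on the box, with its grip at about (240,222) in the crop and a measured grip height of 89 mm (about 91 expected). The box is flat against the stop, and the eraser and pen haven't moved. I let it settle briefly, then hand in.

Call:
apply_moves(
  commands=[0,0,0,0,0,0,0,0,0,0,0,0,0,0,0,0,0,0,0,0,0,0,0,0,0,0,0,0],
)

```text
t: 10.7
tool_pos: [0.6549, 0.067, 0.2845]
orientation: [0.313, 3.088, -0.01]
force: [-0.5, -0.1, -0.0]
opening: 0.0006
```

```bash
python3 -c "
from plant import *
print(close_job())"
```

```text
the job is handed in; nothing more can be done
None
```

The box is home against the end stop and the clamp lever is closed on it. I handed the job in at about 10.7 s; the hand-in gives no verdict.

- **Box:** I pushed it with the closed fingertips until the force rose to about 25 N against the stop. With the lever still open, the depth image showed no gap to the stop. In the last check its centre was at jig x ≈ 22 mm (23 mm is fully home), and it stood flat.
- **Lever:** I pushed it over from behind and it snapped shut by itself. The last check put its grip at jig x about 0 to −5 mm and z ≈ 89 mm, which is level on the box. I could not measure how hard the foot presses on the box.
- **Surroundings:** the arm was well clear of everything at the end. In the last picture the eraser and pen looked unmoved. I did not check the memory stick, stapler, mug and keys again, but the arm never went near the last three.

One network reading disagreed. With the arm over the box, the top camera put the box at about (−27, −105) mm, on the desk beside the jig. I rejected it because the other camera and the depth image agreed with each other.

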